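# Pump up the hair mister

## Robot

A 7-joint arm with a two-finger parallel gripper is mounted at the origin on the work surface. World frame = base frame: x ahead of the robot, y to its left, z up, the work surface at z = 0. Lengths are in m, angles in rad, forces in N, time in s.
With the tool pointing down it reaches from about 0.4 to 0.85 m from the base axis. Payload 4.4 kg.
Tool frame: the origin (TCP) lies on the mounting face of the last link; the fingertips stand 199 mm ahead of it and the grasp point (between the pads) lies 180 mm ahead of it (env.grasp_offset is the z of the grasp point in the tool frame, in m); z points along the fingers, y is the line along which they close (so a half turn about z gives the same grasp; the last joint's range is limited). The gripper opens to 94 mm and grips with 3 to 60 N. Pads are 16 mm wide; open, the fingers measure 119 mm over their backs; the gripper's body (75 mm by 177 mm) begins 78 mm behind the grasp point.
Start: joints at [1.141, 0.628, 0.038, 1.517, -0.027, 0.996, -0.02], TCP at [0.231, -0.607, 0.405] pointing down, gripper open.
Joint ranges: [-3.06, 3.06], [-0.37, 2.12], [-1.25, 1.32], [0.18, 2.47], [-1.1, 4.24], [0.23, 1.98], [-2.94, 2.94]. Speed limits (rad/s): [2.57, 2.57, 3.14, 3.14, 3.14, 3.14, 3.14].

## Interface

Orientations are given as a rotation vector (axis times angle).
In Python, from workcell import env gives the robot as it stands.
- The arm moves only by the tool apply_moves, never from a script. Its arguments are lists of equal length, an entry for each row: "offset": the shift along the tool's x, y, z in m, a list of three; "roll": the turn about the tool's z in rad. A call has 1 to 20 rows; each row shifts and turns the commanded pose from where the row before left it, along the tool's axes as they then stand; what a row does not reach is not made up. A row lasts 1/12 s, in which the tool goes at most 41.7 mm and 7.16 degrees, less where a joint would pass 70% of its speed; a pose out of reach is approached as far as the arm can. A call with a gripper value outside its range is refused whole. "claw" is the finger opening in m, from 0 to 0.094, set as the call begins (left out, the last holds). The fingers move at their own pace and stop on an object; "newtons" is the grip in N (left out, the last holds). Time passes only in rows, so rows that do not move let the fingers close. It gives the time, the measured TCP pose, the force, the opening and the grip force at its end, in the units of the state.
- env.sense(): the state, without advancing time (a new reading comes with each control period).
- env.get_image(name): name is "scene" or "top"; returns (picture, depth): 400x640x3 uint8, red, green, blue; 400x640 float32, m along the optical axis (not along the pixel's ray), 0 where there is no reading.
- env.camera_params(name): a dict with "camera_matrix" (3x3 intrinsics, pixels), "extrinsics" (4x4, takes a point from camera to world coordinates). Camera axes: x right, y down, z forward; pixel columns grow to the right and rows downward; lengths in m; the calibration is good to about 2 mm. A picture is of the moment at which its call begins. camera_params takes no time and is no camera call.
- env.hand_in(): hands the job in; it is judged then, once.
Trained networks look in the newest picture that a camera, given by its name, has taken for a name from the list of things; names that differ only in an ending like _2 or _b are one class to them, and where a whole thing is asked for, a point or a joint stands for the part that bears it (a point fixed in the world has none). Each returns a list of dicts, best first, with "p" (0 to 1); they miss things now and then, are a little off and sometimes report something else, mostly with a low value. They report only what shows in the picture. A call takes as long as a camera call.
- env.silhouettes(camera, name): "pixels" (400x640 bool, what is visible of it) and "xy" ([column, row] in pixels, amid what is visible of it).
The state is a dict: "clock": time; "joints": joint angles; "qd": joint speeds; "joint_torque": joint torques, N m; "position": TCP position; "orientation": TCP orientation; "contact_force": force on the tool from outside, world axes, zero at the start; "torque": the same for the moment, N m; "grip_width": finger opening in m; "grasp_force": force on a finger pad.
Only numpy, scipy, OpenCV 4.12 (cv2) and the standard library are available. Lean on these libraries where they do the work, as an engineer would, in place of code of your own. Each camera call takes 0.05 s, during which the arm holds its last target. There are 200 camera calls.

## Task

Build up the pressure in the hair mister on the dresser: press its orange spring pump knob down with the fingertips again and again until the red pressure pin beside the knob has come fully out, then let the knob spring back up and move the hand clear. Only press: do not grip the knob, do not lift, shove or tip the mister, do not touch the red pin, and leave the vase, the two perfume vials and the soap dish alone.

Things in the scene. Friction and masses are not known exactly. Their poses are not given: they have to be found in the camera images.
- mister: Pump-up hair mister, loose on the dresser top, about 0.6 kg: sage-green bottle 86 mm across, black screw collar, grey head with a spout and brass nozzle, 240 mm tall in all with the knob up. Origin at the centre of its underside; z is up along the pump's axis; the spout points along -x and reaches 76 mm from the axis at 167 to 196 mm height; the gauge socket stands on the +x side, 36 mm from the axis.
- knob_top (a point): Centre of the flat top of the orange round pump knob (40 mm across at its widest, 18 mm thick, flat top 34 mm across), on the mister's axis, 240 mm above the dresser top while the knob is up; it moves down with the knob.
- plunger (a joint): Travel of the pump knob: 0 m fully up, 0.020 m fully down against its stop. Its spring needs about 4 N to start and 10 N at the bottom (up to 2 N more as it pumps) and brings it back up by itself. Every full down-stroke raises the red pin by about 4 mm, shorter strokes raise it less; the return stroke does not lower it.
- gauge (a joint): Travel of the red pressure pin: 0 m in, 0.018 m fully out, at its stop. It starts anywhere between 0 and 0.006 m and stays where the pump has brought it; pumping on with the pin fully out does no harm.
- pin_tip (a point): Top of the red pressure pin (9 mm across), which stands upright out of its grey socket on the mister's +x side, 36 mm from the pump's axis: 193 mm above the dresser top when in, 211 mm when fully out, so always lower than the top of the knob (220 mm when pressed).
- red_pin: The red pressure pin itself, 9 mm across; its origin lies on its axis 3 mm below its top.
- vase: Round glossy black clay vase, loose, 104 mm across, 150 mm tall, origin at the centre of its underside.
- vial_amber: Amber glass perfume vial with a black stopper, loose, 42 x 30 mm, 79 mm tall, origin at the centre of its underside.
- vial_green: Green glass perfume vial with a white stopper, loose, 42 x 30 mm, 79 mm tall, origin at the centre of its underside.
- soap_dish: White ceramic soap dish with a bar of soap in it, loose, 120 x 82 mm, 28 mm tall with the soap, origin at the centre of its underside.

How it is judged:
On the way, in this order (a step that is already met when the one before it is completed fails the run):
1. the pump knob is pressed well down by the fingers (value of joint plunger above 0.012 m and contact force between the fingers and mister above 1 N), for 0.02 s.
2. the red pin is fully out (value of joint gauge above 0.0165 m), for 0.1 s.
At the end, for the whole second after the job is handed in: The red pin is out by at least 16.5 of its 18 mm, the pump knob is back up (within 2 mm), the mister stands upright and still within 30 mm of where it was, and the vase, both vials and the soap dish stand upright within 20 mm of where they were (value of joint gauge above 0.0165 m and value of joint plunger below 0.002 m and angle between mister's own z axis and vertical below 0.05 rad and distance of mister from where it was at the start of the episode below 0.03 m and linear speed of mister below 0.02 m/s and distance of each of vase, vial_amber, vial_green, soap_dish from where it was at the start of the episode below 0.02 m and angle between each of vase, vial_amber, vial_green, soap_dish's own z axis and vertical below 0.1 rad); the robot touches nothing.
It fails at once if the mister is lifted off the dresser by more than 8 mm (height (world z) of mister above 0.008 m).
It fails at once if the mister is tipped by more than 0.2 rad or pushed more than 30 mm away (angle between mister's own z axis and vertical above 0.2 rad or distance of mister from where it was at the start of the episode above 0.03 m).
It fails at once if the knob is taken between the fingers instead of pressed from above (grasp point within 30 mm of the pump's axis and less than 5 mm above the knob's top) (horizontal distance between the grasp point and knob_top below 0.03 m and z of the grasp point in the frame of knob_top below 0.005 m).
It fails at once if the robot touches the red pin (contact force between any of the fingers, the arm and red_pin above 0.5 N).
It fails at once if the vase, a vial or the soap dish is moved by more than 20 mm or tipped (distance of any of vase, vial_amber, vial_green, soap_dish from where it was at the start of the episode above 0.02 m or angle between any of vase, vial_amber, vial_green, soap_dish's own z axis and vertical above 0.3 rad).
It also fails if it takes over 48 s, if anything falls off the work surface, if the arm or the gripper's body presses on something with over 40 N, if the wrist force passes 120 N, or if a joint passes its speed limit or range.

## Working session

There is one attempt and no reset: what is moved stays moved. The work goes in short steps, Python scripts to look and compute and a tool call to move; the robot and the scene stay as the last step left them, time stands still between calls to the robot, and variables do not carry over. Pictures are saved under pics/ and viewed, at most 10 in all, crops included, and the job is handed in when it is done.

Besides the shell and the picture viewer there is one more tool, called after ">>>" as a command line: name --pt "numbers of a row" for each row, then --argument value for the rest. apply_moves: Moves the arm, as the interface text tells. Its arguments: {"type":"object","properties":{"offset":{"type":"array"},"roll":{"type":"array"},"claw":{"type":"number"},"newtons":{"type":"number"}},"required":["offset","roll"]}

```bash
mkdir -p pics; cat > h.py <<'E'
import numpy as np,cv2
from workcell import env
from scipy.spatial.transform import Rotation as R
def cloud(cam,d):
    p=env.camera_params(cam);K=p["camera_matrix"];T=np.array(p["extrinsics"])
    v,u=np.mgrid[:400,:640];K=np.array(K)
    c=np.stack([(u-K[0,2])/K[0,0]*d,(v-K[1,2])/K[1,1]*d,d],-1)
    return c@T[:3,:3].T+T[:3,3]
E
python3 - <<'E'
from h import *
s=env.sense();print(s)
ims=[]
for cam in("scene","top"):
    im,d=env.get_image(cam);P=cloud(cam,d);cv2.imwrite(f"pics/{cam}0.png",im[...,::-1])
    print(cam,np.array(env.camera_params(cam)["extrinsics"]).round(3).tolist())
    for n in("mister","knob_top","red_pin","vase","vial_amber","vial_green","soap_dish"):
        for r in env.silhouettes(cam,n)[:2]:
            m=r["pixels"]&(d>0);q=P[m]
            if len(q): print(n,round(r["p"],2),np.round(r["xy"]),m.sum(),"med",np.median(q,0).round(3),"lo",np.percentile(q,3,0).round(3),"hi",np.percentile(q,97,0).round(3))
E
```

```text
{'clock': 0.0, 'joints': array([ 1.14119386,  0.62933872,  0.03845041,  1.51835341, -0.02697719,
        0.99635459, -0.02000831]), 'qd': array([-6.35247507e-04,  2.33381706e-03, -5.23248888e-04,  6.61090578e-04,
        1.77094168e-03, -7.24443477e-05, -8.77757108e-04]), 'joint_torque': array([ 6.12488748e-04, -5.49721742e+01,  1.14359602e+00, -1.86631358e+01,
       -5.21515938e-02,  2.37547013e-02,  2.06581853e-04]), 'position': array([ 0.23120704, -0.60716792,  0.40376343]), 'orientation': array([-3.08789873e+00, -5.67966955e-01,  6.25813046e-04]), 'contact_force': array([-0.28798558,  0.25499668, -0.51341721]), 'torque': array([0.0115347 , 0.02519848, 0.0086679 ]), 'grasp_force': 0.0, 'grip_width': 0.09368423551897044}
scene [[0.741, 0.441, -0.506, 1.156], [0.671, -0.488, 0.558, -0.689], [-0.001, -0.753, -0.658, 0.942], [0.0, 0.0, 0.0, 1.0]]
mister 0.72 [296. 214.] 1672 med [ 0.536 -0.088  0.12 ] lo [ 0.402 -0.111  0.001] hi [ 0.559 -0.028  0.24 ]
mister 0.52 [187. 332.] 1902 med [ 0.605 -0.516  0.101] lo [ 0.564 -0.554  0.042] hi [ 0.631 -0.472  0.152]
knob_top 0.46 [294. 182.]
[... 456 characters left out ...]
] lo [0.413 0.48  0.003] hi [0.537 0.576 0.03 ]
top [[0.024, -0.986, 0.167, 0.266], [-1.0, -0.026, -0.014, 0.014], [0.018, -0.166, -0.986, 1.714], [0.0, 0.0, 0.0, 1.0]]
mister 0.91 [338. 207.] 477 med [ 0.501 -0.063  0.183] lo [ 0.463 -0.105  0.01 ] hi [ 0.546 -0.026  0.243]
mister 0.32 [345. 243.] 99 med [ 0.374 -0.095  0.05 ] lo [ 0.359 -0.117 -0.003] hi [ 0.389 -0.075  0.08 ]
vase 0.78 [448. 191.] 479 med [ 0.571 -0.492  0.104] lo [ 0.536 -0.529  0.061] hi [ 0.616 -0.462  0.154]
vial_amber 0.39 [346. 241.] 79 med [ 0.374 -0.095  0.052] lo [ 0.361 -0.117  0.022] hi [ 0.388 -0.077  0.08 ]
soap_dish 0.55 [195. 215.] 567 med [0.47  0.533 0.021] lo [ 0.419  0.491 -0.   ] hi [0.529 0.579 0.034]
```

```bash
python3 - <<'E'
from h import *
for cam,(u,v) in(("scene",(300,205)),("top",(338,210))):
    im,d=env.get_image(cam);P=cloud(cam,d)
    h=cv2.cvtColor(im,cv2.COLOR_RGB2HSV).astype(int);H,S,V=h[...,0],h[...,1],h[...,2]
    near=(abs(P[...,0]-.51)<.1)&(abs(P[...,1]+.07)<.1)
    for nm,m in(("orange",near&(H>=6)&(H<25)&(S>120)&(P[...,2]>.2)),("top",near&(P[...,2]>.233)),("red",near&((H<5)|(H>174))&(S>120)&(P[...,2]>.17)),("grey",near&(S<60)&(P[...,2]>.15)&(P[...,2]<.205))):
        q=P[m]
        if len(q):
            c,r=cv2.minEnclosingCircle(q[:,:2].astype(np.float32)); print(cam,nm,len(q),"mean",q.mean(0).round(4),"circ",np.round(c,4),round(r,4),"z",np.percentile(q[:,2],[5,50,95]).round(4))
    c=im[v-60:v+60,u-65:u+65]
    cv2.imwrite(f"pics/c_{cam}.png",cv2.resize(c,None,fx=5,fy=5,interpolation=cv2.INTER_CUBIC)[...,::-1])
a,b=[cv2.imread(f"pics/c_{c}.png") for c in("scene","top")]
cv2.imwrite("pics/both.png",cv2.resize(np.hstack([a,b]),(800,370)))
E
```

```text
scene orange 140 mean [ 0.521  -0.0729  0.2367] circ [ 0.516  -0.0724] 0.0228 z [0.2288 0.2389 0.2418]
scene top 114 mean [ 0.52   -0.0716  0.2393] circ [ 0.5156 -0.0729] 0.0227 z [0.235  0.2397 0.2418]
scene red 3 mean [ 0.5439 -0.0833  0.1922] circ [ 0.5436 -0.0824] 0.0061 z [0.1882 0.1941 0.1949]
scene grey 118 mean [ 0.5282 -0.0743  0.1869] circ [ 0.5208 -0.0761] 0.041 z [0.1738 0.1887 0.1924]
top orange 93 mean [ 0.5151 -0.0676  0.2389] circ [ 0.5159 -0.0678] 0.0197 z [0.234  0.239  0.2448]
top top 93 mean [ 0.5154 -0.0678  0.2392] circ [ 0.5164 -0.0675] 0.02 z [0.2344 0.239  0.2448]
top red 1 mean [ 0.5421 -0.0879  0.1987] circ [ 0.5421 -0.0879] 0.0001 z [0.1987 0.1987 0.1987]
top grey 159 mean [ 0.4949 -0.0573  0.1835] circ [ 0.4978 -0.0601] 0.0463 z [0.1629 0.1857 0.1962]
```

View pics/both.png

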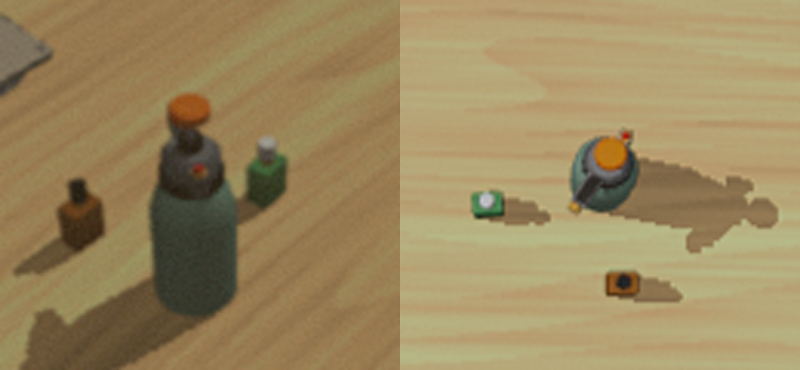

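View pics/scene0.png

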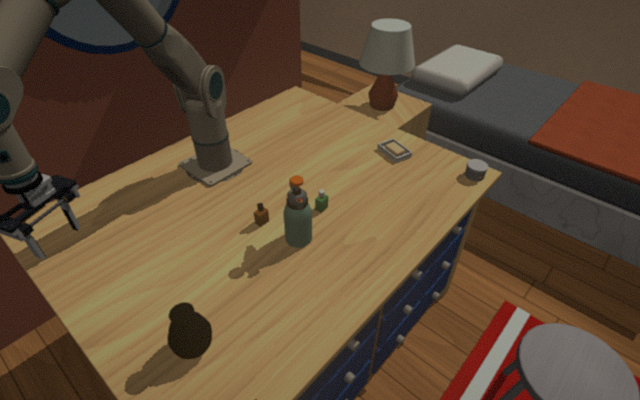

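Scene picture: mister at about (298,215), with the knob at (297,182); both vials are beside it, the vase is at (190,332) and the dish at (394,151). In the crops the red pin sits on the far side (+x, -y) of the knob and is almost fully in. The knob axis is at about (0.517, -0.070) and the way there is free.

>>> apply_moves --pt "0.023 -0.02 -0.008" --pt "0.023 -0.02 -0.008" --pt "0.023 -0.02 -0.008" --pt "0.023 -0.02 -0.008" --pt "0.023 -0.02 -0.008" --pt "0.023 -0.02 -0.008" --pt "0.023 -0.02 -0.008" --pt "0.023 -0.02 -0.008" --pt "0.023 -0.02 -0.008" --pt "0.023 -0.02 -0.008" --pt "0.023 -0.02 0" --pt "0.023 -0.02 0" --pt "0.023 -0.02 0" --pt "0.023 -0.02 0" --pt "0.023 -0.02 0" --pt "0.023 -0.02 0" --pt "0.023 -0.02 0" --pt "0.023 -0.02 0" --pt "0.023 -0.02 0" --pt "0.023 -0.02 0" --roll '[0, 0, 0, 0, 0, 0, 0, 0, 0, 0, 0, 0, 0, 0, 0, 0, 0, 0, 0, 0]' --claw 0 --newtons 10

```text
clock: 2.57
position: [0.5193, -0.0685, 0.4849]
orientation: [3.09, 0.568, 0.001]
contact_force: [0.5, 0.1, -0.1]
grip_width: 0.0004
grasp_force: 0.0
```

>>> apply_moves --pt "0 0 0" --pt "0 0 0" --pt "0 0 0" --pt "0 0 0" --roll '[0, 0, 0, 0]'

```text
clock: 2.9
position: [0.5184, -0.0714, 0.4847]
orientation: [3.09, 0.565, -0.001]
contact_force: [-0.2, -0.5, 0.2]
grip_width: 0.0007
grasp_force: 0.0
```

```bash
python3 - <<'E'
from h import *
s=env.sense();A=R.from_rotvec(s["orientation"]).as_matrix()
tip=s["position"]+A[:,2]*.199
print(s["clock"],tip,A.round(4).tolist(),s["contact_force"],s["grip_width"])
print("tool move",A.T@(np.array([.517,-.070,.245])-tip))
im,d=env.get_image("scene")
cv2.imwrite("pics/s1.png",cv2.resize(im[80:260,180:420],None,fx=3,fy=3,interpolation=cv2.INTER_CUBIC)[...,::-1])
E
```

```text
2.9 [ 0.51829182 -0.07156246  0.28570863] [[0.9354, 0.3537, -0.0004], [0.3537, -0.9354, -0.0009], [-0.0007, 0.0007, -1.0]] [-0.18255995 -0.46129288  0.19984726] 0.0007066274407658307
tool move [-0.00062866 -0.00194659  0.04070771]
```

View pics/s1.png

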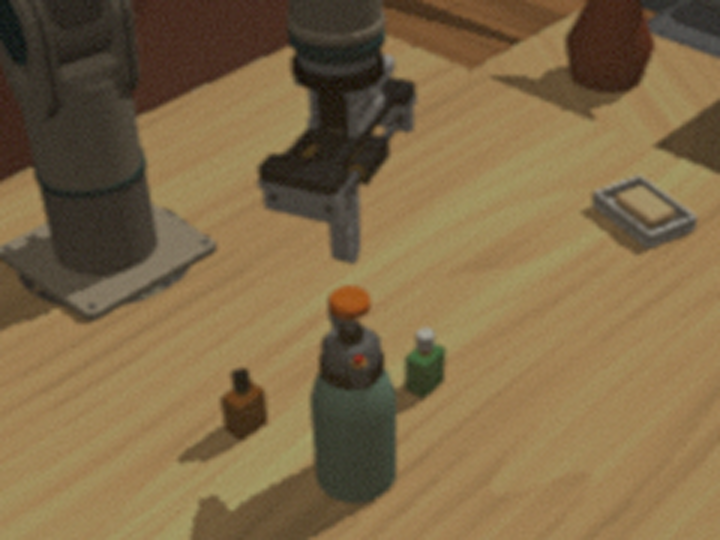

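The closed fingertips at (345,250) stand right above the knob at (350,300). Lower them and make a first press.

>>> apply_moves --pt "0 -0.001 0.01" --pt "0 -0.001 0.01" --pt "0 0 0.01" --pt "0 0 0.01" --pt "0 0 0" --pt "0 0 0.005" --pt "0 0 0.005" --pt "0 0 0.005" --pt "0 0 0.005" --pt "0 0 0.004" --pt "0 0 0" --pt "0 0 0" --roll '[0, 0, 0, 0, 0, 0, 0, 0, 0, 0, 0, 0]'

```text
clock: 3.95
position: [0.5185, -0.0684, 0.4218]
orientation: [3.089, 0.568, 0.002]
contact_force: [-1.7, 0.1, 9.2]
grip_width: 0.0002
grasp_force: 4.6
```

>>> apply_moves --pt "0 0 0.002" --pt "0 0 0.002" --pt "0 0 0" --pt "0 0 0" --roll '[0, 0, 0, 0]'

```text
clock: 4.28
position: [0.5188, -0.0684, 0.4195]
orientation: [3.088, 0.567, 0.006]
contact_force: [-3.3, -0.9, 18.0]
grip_width: 0.0002
grasp_force: 9.0
```

>>> apply_moves --pt "0 0 -0.009" --pt "0 0 -0.009" --pt "0 0 -0.009" --pt "0 0 0" --pt "0 0 0" --pt "0 0 0.009" --pt "0 0 0.009" --pt "0 0 0.009" --pt "0 0 0" --pt "0 0 0" --pt "0 0 -0.009" --pt "0 0 -0.009" --pt "0 0 -0.009" --pt "0 0 0" --pt "0 0 0" --pt "0 0 0.009" --pt "0 0 0.009" --pt "0 0 0.009" --pt "0 0 0" --pt "0 0 0" --roll '[0, 0, 0, 0, 0, 0, 0, 0, 0, 0, 0, 0, 0, 0, 0, 0, 0, 0, 0, 0]'

```text
clock: 5.95
position: [0.5189, -0.0681, 0.4193]
orientation: [3.089, 0.568, 0.006]
contact_force: [-4.8, -0.1, 29.2]
grip_width: 0.0004
grasp_force: 14.5
```

>>> apply_moves --pt "0 0 -0.009" --pt "0 0 -0.009" --pt "0 0 -0.009" --pt "0 0 0" --pt "0 0 0" --pt "0 0 0.009" --pt "0 0 0.009" --pt "0 0 0.009" --pt "0 0 0" --pt "0 0 0" --pt "0 0 -0.009" --pt "0 0 -0.009" --pt "0 0 -0.009" --pt "0 0 0" --pt "0 0 0" --pt "0 0 0.009" --pt "0 0 0.009" --pt "0 0 0.009" --pt "0 0 0" --pt "0 0 0" --roll '[0, 0, 0, 0, 0, 0, 0, 0, 0, 0, 0, 0, 0, 0, 0, 0, 0, 0, 0, 0]'

```text
clock: 7.62
position: [0.5189, -0.0681, 0.4193]
orientation: [3.088, 0.568, 0.006]
contact_force: [-5.8, 0.2, 29.3]
grip_width: 0.0004
grasp_force: 14.6
```

>>> apply_moves --pt "0 0 -0.009" --pt "0 0 -0.009" --pt "0 0 -0.009" --pt "0 0 0" --pt "0 0 0" --pt "0 0 0.009" --pt "0 0 0.009" --pt "0 0 0.009" --pt "0 0 0" --pt "0 0 0" --pt "0 0 -0.009" --pt "0 0 -0.009" --pt "0 0 -0.009" --pt "0 0 -0.01" --pt "0 0 -0.02" --pt "0 0 -0.03" --pt "0 0 -0.03" --pt "0 0 0" --pt "0 0 0" --pt "0 0 0" --roll '[0, 0, 0, 0, 0, 0, 0, 0, 0, 0, 0, 0, 0, 0, 0, 0, 0, 0, 0, 0]'

```text
clock: 9.28
position: [0.5178, -0.0681, 0.5324]
orientation: [-3.089, -0.568, 0.004]
contact_force: [0.3, -0.1, 0.3]
grip_width: 0.0004
grasp_force: 0.0
```

```bash
python3 - <<'E'
from h import *
out=[]
for cam,(u,v) in(("scene",(300,205)),("top",(338,210))):
    im,d=env.get_image(cam);P=cloud(cam,d)
    h=cv2.cvtColor(im,cv2.COLOR_RGB2HSV).astype(int);H,S=h[...,0],h[...,1]
    near=(abs(P[...,0]-.51)<.1)&(abs(P[...,1]+.07)<.1)
    for nm,m in(("orange",near&(H>=6)&(H<25)&(S>120)&(P[...,2]>.2)),("red",near&((H<5)|(H>174))&(S>120)&(P[...,2]>.17))):
        q=P[m]
        if len(q): print(cam,nm,len(q),q.mean(0).round(4),"z",np.percentile(q[:,2],[5,50,95]).round(4))
    out.append(cv2.resize(im[v-50:v+50,u-50:u+50],(400,400),interpolation=cv2.INTER_CUBIC))
cv2.imwrite("pics/e.png",np.hstack(out)[...,::-1])
s=env.sense();print(s["clock"],s["position"],s["contact_force"])
E
```

```text
scene orange 439 [ 0.5284 -0.0845  0.4074] z [0.2316 0.4663 0.5304]
scene red 8 [ 0.5427 -0.0812  0.2987] z [0.1982 0.2115 0.5831]
9.3833 [ 0.51777536 -0.06810615  0.53196512] [-0.76096932 -0.21025663  0.62728249]
```

View pics/e.png

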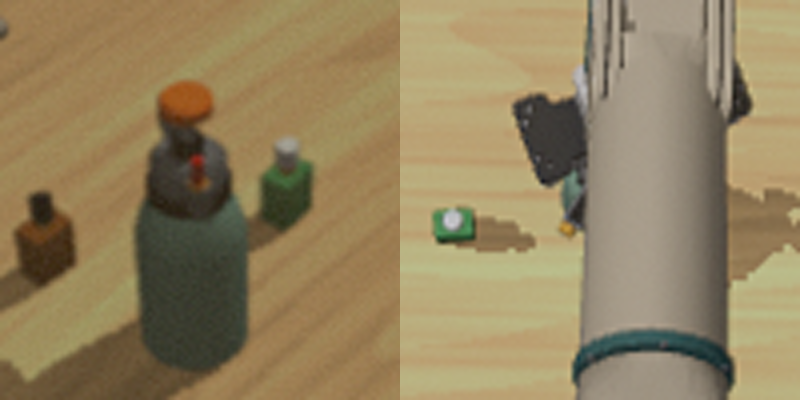

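The knob is back up (crop 185,100). The pin stands out at (197,165) with its tip at about z 0.211, which is fully out after six full strokes. The mister is upright and the hand is about 90 mm clear.

```bash
python3 -c "
from workcell import env
print(env.hand_in())"
```

```text
the job is handed in; nothing more can be done
None
```

I pressed the pump knob six full strokes and handed the job in at about 9.4 s; the hand-in returned no verdict. In the last picture the red pin was fully out, the knob was back up, the mister stood upright and the hand was clear.

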